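# Fetch the rear motif from a crowded hook and seat it for finishing

## Task

The leafy sprig that is to be filed next hangs at the back of the crowded hook: first lift the ring and the flower in front of it over to the spare hook and leave them hanging there. Then take the sprig down, put its shank upright into the finishing stand's pocket, feel for the sprung foot inside, press down on it with about 12 N for a moment and let go. Be gentle, never over 20 N on hooks or stand, and leave the pot, box and hand tool alone.

Things in the scene. Friction and masses are not known exactly. Their poses are not given: they have to be found in the camera images.
- hook_full: Crowded hook: fixed dark steel stand, origin under the centre of its 100 x 100 x 12 mm base, turned up to 0.2 rad. Post 16 x 30 mm, front face at x = 0, 304 mm tall, with one level round bar, 10 mm thick, centre line at z = 280 mm, along the stand's own -x. Carries three motifs at the start, 23 to 37 mm apart between centres; the sprig is nearest the post.
- hook_full_tip (a point): End of the crowded hook's bar when unloaded, on its centre line, 130 mm from the post; here the bar turns up as a lip, its top 17 mm above the centre line. Each hook's bar sits in a rubber bush and gives up, down and sideways by about 1 mm for every 2.5 N, so it hangs 2 to 3 mm lower under three motifs; along its length it does not give. Axes as the stand.
- hook_spare: Spare hook: identical stand, bar and lip, same origin and axes; its hook is empty at the start.
- ring_motif: Cut-out of bare 8 mm aluminium plate, about 0.15 kg: below its eye (same on all motifs, see flower_motif) a ring 66 mm across, lowest at z = -103 mm. Origin: where the bar's centre line passes through it when hung, mid-thickness; x through the plate (along the bar), z up. In first or second place from the tip.
- flower_motif: Same plate, origin, axes; 0.16 kg; six petals, 66 mm wide, lowest at z = -108 mm; in the other front place. Every motif's eye: straight frame 34 mm wide (y), z = -40 to +32 mm, solid above z = 16 mm, gripped across y; opening 20 mm wide, from z = -32 mm up to an inverted V (apex z = +7 mm) that rests on the bar. Raised 20 mm, it clears lip and bar by 7 mm.
- sprig: The wanted motif, about 0.22 kg: same plate, eye, origin, axes; below the eye a thin stem with two pairs of leaflets (72 mm wide), then a straight shank 30 mm wide (y), 8 mm thick (x), from z = -95 to -160 mm, narrowed to 22 mm down to its end at z = -170 mm.
- stand: The finishing stand: fixed dark steel, base plate 110 x 100 x 4 mm centred 60 mm along its own -x from the origin, with one upright pocket over the base's centre. Turned by up to 0.2 rad.
- stand_mouth (a point): Centre of the pocket's mouth, 100 mm above the table; axes as the stand. Pocket 12 mm (x) by 36 mm (y); two 45 degree lips, 9 mm higher, lead in along x. Inside, a sprung rubber foot: its top is 28 to 68 mm below the mouth, different each time and not measured; it sinks about 1 mm for every 3.5 N, 8 mm at most.
- brush_pot: Bystander: black pot 72 mm across, 85 mm tall, with brushes standing in it up to 160 mm; origin under its centre.
- blade_box: Bystander: clear box 80 x 50 x 22 mm; origin under its centre.
- riffler: Bystander: hand tool with an orange handle, lying on the bench, under 40 mm high.
There are look-alikes about, which are no part of the job. What is shaped like the sprig but turquoise is not meant. What is shaped like the ring_motif but green is not meant.

How it is judged (in metres and radians):
On the way, in this order (a step that is already met when the one before it is completed fails the run):
1. the ring and the flower both hang on the spare hook, let go, while the sprig still hangs on its own hook (x of ring_motif in the frame of hook_spare between -0.125 and 0 m and y of ring_motif in the frame of hook_spare between -0.015 and 0.015 m and z of ring_motif in the frame of hook_spare between 0.27 and 0.29 m and contact force between each of ring_motif, flower_motif and hook_spare above 0.3 N and x of flower_motif in the frame of hook_spare between -0.125 and 0 m and y of flower_motif in the frame of hook_spare between -0.015 and 0.015 m and z of flower_motif in the frame of hook_spare between 0.27 and 0.29 m and contact force between the fingers and ring_motif below 0.2 N and contact force between the fingers and flower_motif below 0.2 N and contact force between sprig and hook_full above 0.5 N), for 0.2 s.
2. the sprig's shank stands in the pocket and is pressed on the foot with at least 9 N for 0.2 s (x of sprig in the frame of stand_mouth between -0.025 and 0.025 m and y of sprig in the frame of stand_mouth between -0.015 and 0.015 m and z of sprig in the frame of stand_mouth between 0.092 and 0.145 m and angle between sprig's own z axis and vertical below 0.2 rad and contact force between sprig and stand above 9 N), for 0.2 s.
At the end, for the whole second after the job is handed in: Ring and flower hang by their eyes on the spare hook's bar between lip and post (within 15 mm sideways, 10 mm in height); the sprig stands in the pocket, shank 25 to 78 mm deep, leaning under 0.2 rad; all released and at rest (x of ring_motif in the frame of hook_spare between -0.125 and 0 m and y of ring_motif in the frame of hook_spare between -0.015 and 0.015 m and z of ring_motif in the frame of hook_spare between 0.27 and 0.29 m and contact force between each of ring_motif, flower_motif and hook_spare above 0.3 N and x of flower_motif in the frame of hook_spare between -0.125 and 0 m and y of flower_motif in the frame of hook_spare between -0.015 and 0.015 m and z of flower_motif in the frame of hook_spare between 0.27 and 0.29 m and x of sprig in the frame of stand_mouth between -0.025 and 0.025 m and y of sprig in the frame of stand_mouth between -0.015 and 0.015 m and z of sprig in the frame of stand_mouth between 0.092 and 0.145 m and angle between sprig's own z axis and vertical below 0.2 rad and linear speed of sprig below 0.03 m/s and linear speed of each of ring_motif, flower_motif below 0.05 m/s); the robot touches nothing.
It fails at once if the sprig is pressed on the stand with more than 20 N (contact force between sprig and stand above 20 N).
It fails at once if a motif strains a hook with more than 20 N (contact force between any of ring_motif, flower_motif, sprig and hook_full above 20 N or contact force between any of ring_motif, flower_motif, sprig and hook_spare above 20 N).
It fails at once if the robot pushes a hook or the stand with more than 20 N (contact force between any of the arm, the fingers and hook_full above 20 N or contact force between any of the arm, the fingers and hook_spare above 20 N or contact force between any of the arm, the fingers and stand above 20 N).
It fails at once if a bystander is moved by more than 30 mm (distance of any of brush_pot, blade_box, riffler from where it was at the start of the episode above 0.03 m).
It also fails if it takes over 72 s, if anything falls off the work surface, if the arm or the gripper's body presses on something with over 40 N, if the wrist force passes 120 N, or if a joint passes its speed limit or range.

## Robot

A 6-joint arm with a two-finger parallel gripper is mounted at the origin on the work surface. World frame = base frame: x ahead of the robot, y to its left, z up, the work surface at z = 0. Lengths are in mm, angles in rad, forces in N, time in s.
With the tool pointing down it reaches from about 375 to 825 mm from the base axis. Payload 5.5 kg.
Tool frame: the origin (TCP) lies midway between the tips of the shut fingers; the grasp point (between the pads) lies 19 mm behind it (grasp_offset is the distance from the TCP to the grasp point, in mm); z points along the fingers, y is the line along which they close (so a half turn about z gives the same grasp; the last joint's range is limited). The gripper opens to 85 mm and grips with 20 to 120 N. Pads are 22 mm wide; open, the fingers measure 114 mm over their backs; the gripper's body (76 mm by 85 mm) begins 54 mm behind the grasp point. The pads swing forward as they close: fully open they stand 13 mm farther back than shut.
Start: joints at [1.252, 0.314, -0.047, 1.21, 0, 1.571], TCP at [188.053, 569.764, 194.099] pointing down, gripper open.
Joint ranges: [-2.67, 2.67], [-0.69, 1.73], [-1.03, 1.25], [-2.08, 2.16], [-1.42, 1.45], [-3.14, 3.14]. Speed limits (rad/s): [2.39, 2.39, 3.01, 3.14, 3.14, 3.14].

## Interface

Orientations are given as a rotation vector (axis times angle).
In Python, from workcell import get_obs, camera, close_job, grasp_offset gives the robot as it stands.
- The arm moves only by the shell command python3 -m creep 'ROWS' [OPENING] [FORCE]. ROWS is JSON, a list of rows, each an object with "travel": the shift along the tool's x, y, z in mm, a list of three; "dr": the turn, a rotation vector about the tool's x, y, z in degrees, a list of three. A call has 1 to 8 rows; each row shifts and turns the commanded pose from where the row before left it, along the tool's axes as they then stand; what a row does not reach is not made up. A row lasts 1/12 s, in which the tool goes at most 41.7 mm and 7.16 degrees, less where a joint would pass 70% of its speed; a pose out of reach is approached as far as the arm can. A call is refused whole if a number of a shift passes 41.7 or a number of a turn 7.16, either way. A call with a gripper value outside its range is refused whole. OPENING is the opening, from 0 (shut) to 1 (fully open), set as the call begins (- or left out, the last holds). The fingers move at their own pace and stop on an object; FORCE is the grip in N (left out, the last holds). Time passes only in rows, so rows that do not move let the fingers close. It gives the time, the measured TCP pose, the force, the opening and the grip force at its end, in the units of the state.
- get_obs(): the state, without advancing time (a new reading comes with each control period).
- camera(name): name is "scene" or "top"; returns a dict with "img" (400x640x3 uint8, red, green, blue), "intrinsics" (3x3 intrinsics, pixels), "rvec" (rotation vector, rad) and "tvec" (3), from world to camera coordinates, as OpenCV has them. Camera axes: x right, y down, z forward; pixel columns grow to the right and rows downward; lengths in mm; the calibration is good to about 2 mm. A picture is of the moment at which its call begins. There is no depth.
- close_job(): hands the job in; it is judged then, once.
The state is a dict: "time": time; "joints": joint angles; "joint_velocities": joint speeds; "tau": joint torques, N m; "ee_pos": TCP position; "tool_rot": TCP orientation; "ft_force": force on the tool from outside, world axes, zero at the start; "ft_torque": the same for the moment, N m; "grip_width": finger opening in mm; "gripper_force": force on a finger pad.
Only numpy, scipy, OpenCV 4.12 (cv2) and the standard library are available. Lean on these libraries where they do the work, as an engineer would, in place of code of your own. Each camera call takes 0.05 s, during which the arm holds its last target. There are 200 camera calls.

## Working session

There is one attempt and no reset: what is moved stays moved. The work goes in short steps, Python scripts to look and compute and a shell command to move; the robot and the scene stay as the last step left them, time stands still between calls to the robot, and variables do not carry over. Pictures are saved under pics/ and viewed, at most 10 in all, crops included, and the job is handed in when it is done.

```bash
mkdir -p pics; ls
python3 - <<'E'
from workcell import get_obs, camera, grasp_offset
import cv2,numpy as np
print(get_obs(),grasp_offset)
for n in("scene","top"):
    c=camera(n); cv2.imwrite(f"pics/{n}0.png",c["img"][:,:,::-1]); R=cv2.Rodrigues(np.array(c["rvec"]))[0]; print(n,c["intrinsics"],c["rvec"],c["tvec"],-R.T@np.array(c["tvec"]).ravel())
    np.savez(n+".npz",**c)
E
```

```text
pics
{'time': 0.0, 'joints': array([ 1.25200071e+00,  3.14201977e-01, -4.80636675e-02,  1.21020140e+00,
       -2.11120981e-05,  1.57082582e+00]), 'joint_velocities': array([-8.85410363e-04, -9.81599499e-04, -6.06208198e-05,  1.98958455e-03,
        1.31699773e-03, -1.97463922e-03]), 'tau': array([ 1.61698781e-04, -5.39583027e+01,  3.39756131e+01,  1.92177098e-02,
       -2.66046300e-04,  4.08502117e-06]), 'ee_pos': array([187.86295412, 569.16497278, 193.25578752]), 'tool_rot': array([-4.98651892e-01, -3.10151720e+00,  2.59615071e-03]), 'ft_force': array([-0.87728279,  0.38445353,  0.09374255]), 'ft_torque': array([-0.05258545, -0.020832  ,  0.06017184]), 'gripper_force': 0.0, 'grip_width': 85.35151827021316} 18.700000000000003
scene [[496.46170438   0.         318.26544017]
 [  0.         496.46170438 196.16885275]
 [  0.           0.           1.        ]] [ 2.20095489  0.77968218 -0.37098761] [-417.00102416  -90.197227   1923.78290273] [1285.53582263 -867.91830798 1215.35242219]
top [[463.91403128   0.         314.72219294]
 [  0.         463.91403128 202.46228031]
 [  0.           0.           1.        ]] [ 2.13907549 -2.09163544  0.20498874] [   8.07560534  551.33124438 1245.74055636] [ 295.72840001   11.77444533 1329.77703622]
```

View pics/scene0.png

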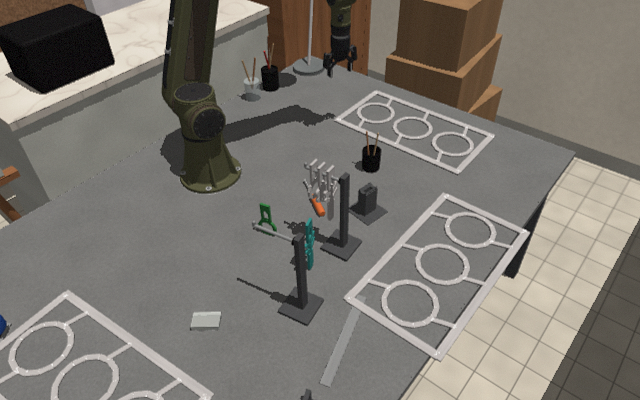

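View pics/top0.png

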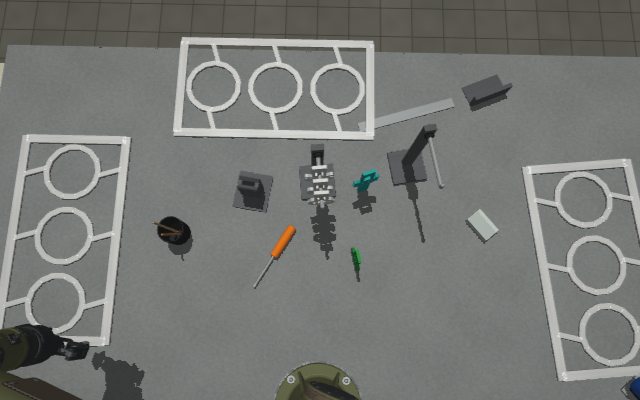

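The scene view shows the crowded hook's post at (343,215), the spare post at (300,275), the stand at (367,200), and the turquoise and green look-alikes at (309,245) and (266,217). In the top view the crowded bar is at (318,155–205), the spare bar runs (432,132)–(441,187), and the pocket is near (250,183). I'll zoom in for exact pixels.

Run:
```python
import cv2
a=cv2.imread("pics/top0.png")[110:290,225:465]; cv2.imwrite("pics/t1.png",cv2.resize(a,(800,600),interpolation=cv2.INTER_CUBIC))
a=cv2.imread("pics/scene0.png")[145:325,220:410]; cv2.imwrite("pics/s1.png",cv2.resize(a,(633,600),interpolation=cv2.INTER_CUBIC))
```

```text
(no output)
```

View pics/t1.png

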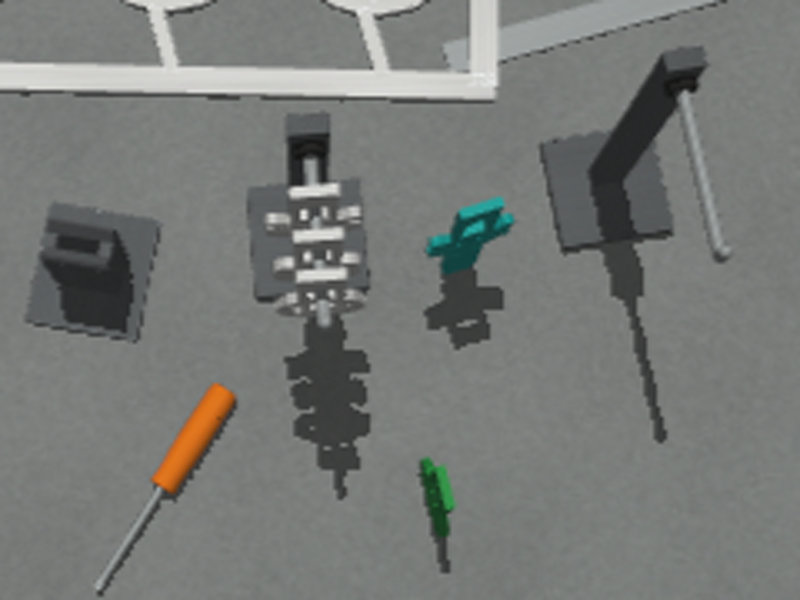

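View pics/s1.png

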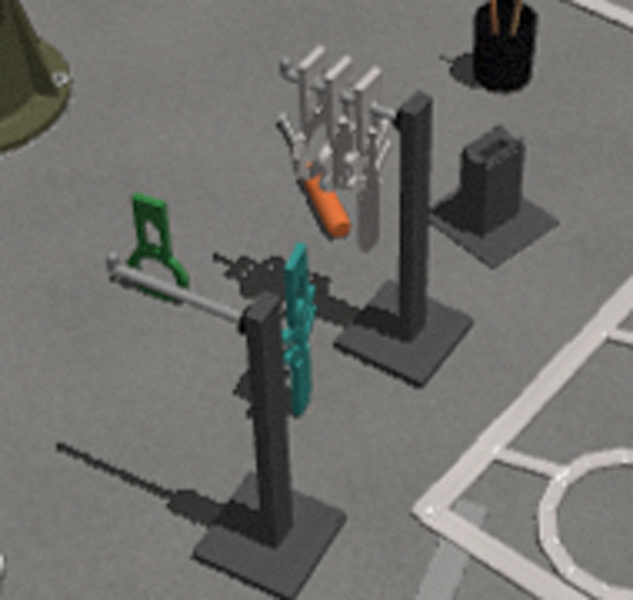

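The crops show three plate tops at top-crop (314,190), (318,236) and (322,273), the spare lip at (722,255), and the pocket slot around (83,246). All the base corners are visible. Next I'll fit planar poses to these points.

```bash
cat > h.py <<'E'
import numpy as np,cv2
from scipy.optimize import least_squares
cams={n:dict(np.load(n+".npz")) for n in("scene","top")}
def proj(n,P):
    c=cams[n]; return cv2.projectPoints(np.array(P,float).reshape(-1,3),c["rvec"],c["tvec"],c["intrinsics"],None)[0].reshape(-1,2)
T=lambda U,V:((U+.5)*.3-.5+225,(V+.5)*.3-.5+110)
S=lambda U,V:((U+.5)*.3-.5+220,(V+.5)*.3-.5+145)
def world(p,L):
    c,s=np.cos(p[2]),np.sin(p[2]); L=np.array(L,float).reshape(-1,3)
    return np.c_[p[0]+c*L[:,0]-s*L[:,1],p[1]+s*L[:,0]+c*L[:,1],L[:,2]]
def fit(obs,p0):
    def r(p): return np.concatenate([proj(n,world(p,L))[0]-np.array(px) for n,px,L in obs])
    f=least_squares(r,p0,loss="soft_l1"); print(np.round(f.x,3)); print(np.round(f.fun.reshape(-1,2),1).tolist()); return f.x
def back(n,px,z):
    c=cams[n];R=cv2.Rodrigues(c["rvec"])[0];C=-R.T@c["tvec"].ravel()
    d=R.T@np.linalg.inv(c["intrinsics"])@np.array([*px,1]); return C+d*(z-C[2])/d[2]
E
cat > fit.py <<'E'
from h import *
full=[("top",T(249,187),(50,50,12)),("top",T(360,180),(50,-50,12)),("top",T(369,294),(-50,-50,12)),("top",T(256,300),(-50,50,12)),
("top",T(288,116),(16,15,304)),("top",T(330,114),(16,-15,304)),
("scene",S(336,343),(-50,-50,12)),("scene",S(421,382),(50,-50,12)),("scene",S(472,323),(50,50,12)),
("scene",S(400,100),(0,-15,304)),("scene",S(417,108),(16,-15,304)),("scene",S(433,95),(16,15,304))]
spare=[("top",T(541,143),(50,50,12)),("top",T(565,251),(-50,50,12)),("top",T(671,235),(-50,-50,12)),
("top",T(667,52),(16,15,304)),("top",T(705,47),(16,-15,304)),("top",T(722,252),(-130,0,297)),
("scene",S(194,552),(-50,-50,12)),("scene",S(290,596),(50,-50,12)),("scene",S(345,518),(50,50,12)),
("scene",S(247,302),(0,-15,304)),("scene",S(262,311),(16,-15,304)),("scene",S(279,299),(16,15,304))]
stand=[("top",T(50,204),(55,50,4)),("top",T(160,222),(55,-50,4)),("top",T(135,341),(-55,-50,4)),("top",T(27,322),(-55,50,4)),
("scene",S(495,265),(55,-50,4)),("scene",S(558,222),(55,50,4)),("scene",S(430,212),(-55,-50,4))]
F=fit(full,[500,0,0]);P=fit(spare,[500,-200,0]);M=fit(stand,[500,150,0])
np.savez("fit.npz",F=F,P=P,M=M)
c,s=np.cos(F[2]),np.sin(F[2])
for U in((314,190),(318,236),(322,273)):
    w=back("top",T(*U),309); d=w[:2]-F[:2]; print("motif",w.round(1),"hook xy",(c*d[0]+s*d[1]).round(1),(-s*d[0]+c*d[1]).round(1))
print("slot top",back("top",T(83,246),105)); print("tip",world(P,(-130,0,280)),world(F,(-130,0,280)))
print("green",[back("top",T(*u),z).round() for u,z in(((428,462),100),((440,530),0))],"turq",back("top",T(468,265),0).round())
from workcell import get_obs
print(cv2.Rodrigues(get_obs()["tool_rot"])[0].round(3))
E
python3 fit.py
```

```text
[623.38   15.053  -6.19 ]
[[-0.4, 0.1], [0.2, -0.2], [0.2, -1.3], [-0.2, -0.6], [-0.5, -0.1], [-0.2, -0.4], [-1.0, -1.6], [-0.3, -0.4], [0.4, -2.1], [-0.6, 2.0], [-1.0, 1.5], [-0.2, -0.2]]
[ 676.845 -247.771  157.254]
[[0.1, -0.8], [-0.9, -0.7], [0.9, -1.0], [-1.4, 0.1], [-0.2, -0.2], [0.4, 0.1], [-1.3, -1.3], [-0.3, -0.2], [0.4, -2.4], [-1.6, 2.8], [-0.6, 2.4], [0.4, -1.7]]
[ 5.91784e+02  2.03768e+02 -1.48000e-01]
[[-0.1, -0.7], [0.1, -0.5], [0.6, -0.0], [-0.8, -0.1], [-0.5, -0.0], [0.4, -1.0], [-3.5, -0.3]]
motif [583.5  11.2 309. ] hook xy -40.0 -0.1
motif [551.2   7.8 309. ] hook xy -72.5 -0.5
motif [525.5   4.6 309. ] hook xy -98.4 -1.3
slot top [589.65376995 198.23340208 105.        ]
tip [[ 548.81844111 -270.33879966  280.        ]] [[493.94756834   2.91366046 280.        ]]
green [array([420., -84., 100.]), array([ 373., -103.,    0.])] turq [ 605. -126.    0.]
[[-0.95   0.313 -0.   ]
 [ 0.313  0.95  -0.001]
 [ 0.    -0.002 -1.   ]]
```

```bash
cat > ov.py <<'E'
from h import *
f=np.load("fit.npz")
def ov(n,k):
    K=4; im=cv2.resize(cams[n]["img"][:,:,::-1],None,fx=K,fy=K,interpolation=cv2.INTER_CUBIC)
    def poly(p,L,col):
        q=(proj(n,world(p,L))+.5)*K-.5
        cv2.polylines(im,[np.round(q).astype(np.int32)],False,col,1,cv2.LINE_AA)
    sq=lambda x0,x1,y,z:[(x0,-y,z),(x1,-y,z),(x1,y,z),(x0,y,z),(x0,-y,z)]
    for p in(f["F"],f["P"]):
        poly(p,sq(-50,50,50,12),(0,0,255)); poly(p,sq(0,16,15,304),(0,255,255)); poly(p,[(0,0,280),(-130,0,280),(-130,0,297)],(0,255,0))
    for x in(-40,-72.5,-98.4): poly(f["F"],[(x,-17,309),(x,17,309)],(255,0,255))
    poly(f["M"],sq(-55,55,50,4),(0,0,255)); poly(f["M"],sq(-6,6,18,100),(0,255,0))
    return im
a=ov("top",4)[470:870,900:1800]; b=ov("scene",4)[580:1300,900:1600]
a=cv2.resize(a,(800,356),interpolation=cv2.INTER_AREA)
b1=ov("scene",4)[610:910,1090:1560]; b2=ov("scene",4)[990:1300,960:1330]
h=240; b=np.hstack([cv2.resize(x,(int(x.shape[1]*h/x.shape[0]),h)) for x in(b1,b2)])
o=np.zeros((600,800,3),np.uint8); o[:356]=a; w=min(800,b.shape[1]); o[357:597,:w]=b[:,:w]; cv2.imwrite("pics/ov.png",o)
E
python3 ov.py
```

```text
(no output)
```

View pics/ov.png

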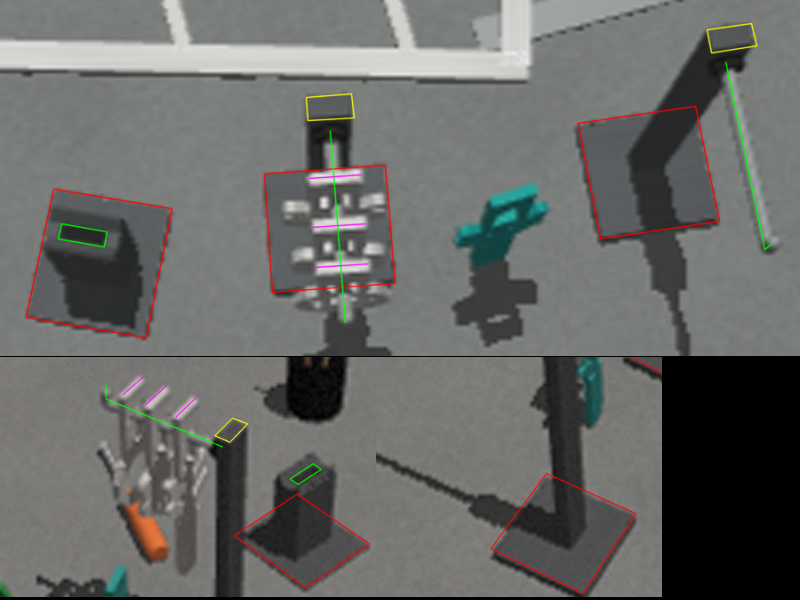

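The overlay matches the stand's base and mouth and the crowded hook. The spare bar lies about 1–2 mm further to -y than the fit, so I'll correct for that.

```bash
cat > plan.py <<'E'
# usage: plan.py frame(F/P/M) x y z  : needed turn about tool z (deg) and travel in tool axes after the turn
import sys,cv2,numpy as np
from workcell import get_obs
f={"F":(623.4,15.0,.0932),"P":(676.8,-249.0,.1744),"M":(591.8,203.8,-.148)}[sys.argv[1]]
x,y,z=map(float,sys.argv[2:5]); c,s=np.cos(f[2]),np.sin(f[2])
t=np.array([f[0]+c*x-s*y,f[1]+s*x+c*y,z]); o=get_obs(); R=cv2.Rodrigues(o["tool_rot"])[0]
G=np.array([[-c,-s,0],[-s,c,0],[0,0,-1.]])
rv=np.degrees(cv2.Rodrigues(R.T@G)[0].ravel()); d=t-o["ee_pos"]
h=o["ee_pos"]-np.array([f[0],f[1],0])
print("target",t.round(1),"r",np.hypot(*t[:2]).round(),"turn",rv.round(2),"travel(tool after turn)",(G.T@d).round(1))
print("now in frame",(c*h[0]+s*h[1]).round(1),(-s*h[0]+c*h[1]).round(1),h[2].round(1),"t",o["time"],"F",o["ft_force"].round(1),"w",o["grip_width"].round(1),"gf",round(o["gripper_force"],1))
E
python3 plan.py F -98.4 -0.8 370
```

```text
target [525.5   5.  370. ] r 526.0 turn [-9.000e-02 -2.000e-02 -2.361e+01] travel(tool after turn) [-283.7 -593.2 -176.7]Traceback (most recent call last):
  File "plan.py", line 11, in <module>
    print("now in frame",(c*h[0]+s*h[1]).round(1),(-s*h[0]+c*h[1]).round(1),h[2].round(1),"t",o["time"],"F",o["ft_force"].round(1),"w",o["grip_width"].round(1),"gf",round(o["gripper_force"],1))
                                                                                                                                       ^^^^^^^^^^^^^^^^^^^^^
AttributeError: 'float' object has no attribute 'round'
```

```bash
sed -i 's/"w",o\["grip_width"\].round(1)/"w",round(o["grip_width"],1)/' plan.py
python3 -m creep '[{"travel":[0,0,-29],"dr":[0,0,-5.9]},{"travel":[0,0,-29],"dr":[0,0,-5.9]},{"travel":[0,0,-29],"dr":[0,0,-5.9]},{"travel":[0,0,-29],"dr":[0,0,-5.9]},{"travel":[0,0,-30],"dr":[0,0,0]},{"travel":[0,0,-30],"dr":[0,0,0]},{"travel":[-10,-30,0],"dr":[0,0,0]},{"travel":[-10,-30,0],"dr":[0,0,0]}]' 0.9
python3 plan.py F -98.4 -0.8 370
```

```text
time: 0.77
ee_pos: [213.9, 513.6, 371.5]
tool_rot: [-0.15, 3.137, 0.005]
ft_force: [0.4, 0.8, -0.7]
grip_width: 76.9
gripper_force: 0.0
target [525.5   5.  370. ] r 526.0 turn [0.17 0.09 0.13] travel(tool after turn) [-262.9 -535.3    1.5]
now in frame -361.3 534.5 371.5 t 0.7667 F [ 0.4  0.8 -0.7] w 76.9 gf 0.0
```

```bash
python3 -m creep '[{"travel":[-16,-33,0],"dr":[0,0,0]},{"travel":[-16,-33,0],"dr":[0,0,0]},{"travel":[-16,-33,0],"dr":[0,0,0]},{"travel":[-16,-33,0],"dr":[0,0,0]},{"travel":[-16,-33,0],"dr":[0,0,0]},{"travel":[-16,-33,0],"dr":[0,0,0]},{"travel":[-16,-33,0],"dr":[0,0,0]},{"travel":[-16,-33,0],"dr":[0,0,0]}]' >/dev/null
python3 -m creep '[{"travel":[-16,-33,0],"dr":[0,0,0]},{"travel":[-16,-33,0],"dr":[0,0,0]},{"travel":[-16,-33,0],"dr":[0,0,0]},{"travel":[-16,-33,0],"dr":[0,0,0]},{"travel":[-16,-33,0],"dr":[0,0,0]},{"travel":[-16,-30,0],"dr":[0,0,0]},{"travel":[0,0,0],"dr":[0,0,0]},{"travel":[0,0,0],"dr":[0,0,0]}]'
python3 plan.py F -98.4 -0.8 272
```

```text
time: 2.1
ee_pos: [479.6, 74.2, 369.4]
tool_rot: [0.14, -3.137, 0.0]
ft_force: [-0.5, 0.4, 0.1]
grip_width: 76.6
gripper_force: 0.0
target [525.5   5.  272. ] r 526.0 turn [ 0.   -0.09 -0.21] travel(tool after turn) [-39.2 -73.1  97.4]
now in frame -137.6 72.3 369.4 t 2.1 F [-0.5  0.4  0.1] w 76.6 gf 0.0
```

```bash
python3 -m creep '[{"travel":[-13,-24.4,0],"dr":[0,0,0]},{"travel":[-13,-24.4,0],"dr":[0,0,0]},{"travel":[-13.2,-24.3,0],"dr":[0,0,0]},{"travel":[0,0,25],"dr":[0,0,0]},{"travel":[0,0,20],"dr":[0,0,0]},{"travel":[0,0,0],"dr":[0,0,0]},{"travel":[0,0,0],"dr":[0,0,0]}]' >/dev/null
python3 plan.py F -98.4 -0.8 272
python3 - <<'E'
from workcell import camera
import cv2
a=camera("top")["img"][110:290,225:465,::-1]; cv2.imwrite("pics/t2.png",cv2.resize(a,(480,360),interpolation=cv2.INTER_CUBIC))
b=camera("scene")["img"][125:265,270:410,::-1]; b=cv2.resize(b,(360,360),interpolation=cv2.INTER_CUBIC)
cv2.imwrite("pics/c2.png",cv2.hconcat([cv2.imread("pics/t2.png")[:,:440],b]))
E
```

```text
target [525.5   5.  272. ] r 526.0 turn [ 0.03 -0.15  0.07] travel(tool after turn) [-1.4 -2.6 52.5]
now in frame -99.8 1.8 324.5 t 2.6833 F [-0.2 -0.  -0.4] w 76.9 gf 0.0
```

View pics/c2.png

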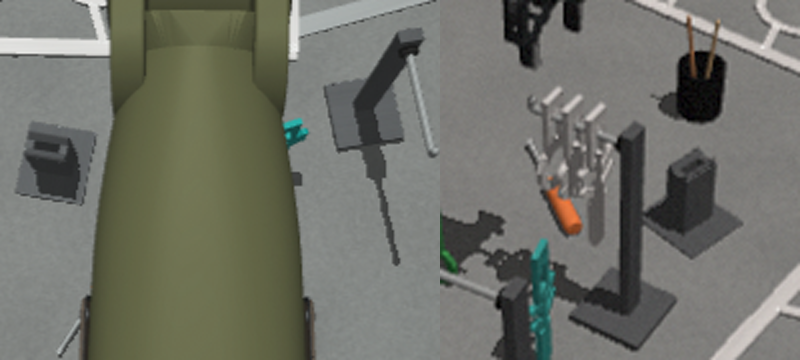

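The arm hides the top view. In the scene view the open fingers hover above the front motif, at about (550,60) in the composite. Now I descend and grip.

```bash
python3 -m creep '[{"travel":[-1,-2,0],"dr":[0,0,0]},{"travel":[0,0,18],"dr":[0,0,0]},{"travel":[0,0,18],"dr":[0,0,0]},{"travel":[0,0,16.5],"dr":[0,0,0]},{"travel":[0,0,0],"dr":[0,0,0]},{"travel":[0,0,0],"dr":[0,0,0]}]' 
python3 plan.py F -98.4 -0.8 272
```

```text
time: 3.28
ee_pos: [526.1, 4.8, 273.1]
tool_rot: [0.147, -3.138, -0.0]
ft_force: [-0.2, -0.5, 0.3]
grip_width: 77.1
gripper_force: 0.0
target [525.5   5.  272. ] r 526.0 turn [ 0.   -0.02  0.01] travel(tool after turn) [0.6 0.3 1.1]
now in frame -97.8 -1.1 273.1 t 3.2833 F [-0.2 -0.5  0.3] w 77.1 gf 0.0
```

```bash
python3 -m creep '[{"travel":[0,0,0],"dr":[0,0,0]},{"travel":[0,0,0],"dr":[0,0,0]},{"travel":[0,0,0],"dr":[0,0,0]},{"travel":[0,0,0],"dr":[0,0,0]},{"travel":[0,0,0],"dr":[0,0,0]},{"travel":[0,0,0],"dr":[0,0,0]},{"travel":[0,0,0],"dr":[0,0,0]},{"travel":[0,0,0],"dr":[0,0,0]}]' 0.2 50; python3 plan.py F -98.4 -0.8 294
```

```text
time: 3.95
ee_pos: [526.2, 4.7, 272.6]
tool_rot: [0.146, -3.138, -0.0]
ft_force: [-0.8, -0.0, -1.4]
grip_width: 17.1
gripper_force: 0.0
target [525.5   5.  294. ] r 526.0 turn [ 0.   -0.   -0.01] travel(tool after turn) [  0.7   0.5 -21.4]
now in frame -97.7 -1.3 272.6 t 3.95 F [-0.8 -0.  -1.4] w 17.1 gf 0.0
```

The fingers closed to 17 mm without meeting anything, so I'll look.

```bash
cat > look.py <<'E'
import sys,cv2,numpy as np
from workcell import camera
n,x,y,w,h,out=sys.argv[1],*map(int,sys.argv[2:6]),sys.argv[6]
c=camera(n); np.savez("last_"+n+".npz",**c)
a=c["img"][y:y+h,x:x+w,::-1]; k=min(800/w,600/h); cv2.imwrite(out,cv2.resize(a,(int(w*k),int(h*k)),interpolation=cv2.INTER_CUBIC))
E
python3 look.py scene 270 110 120 130 pics/s3.png
```

```text
(no output)
```

View pics/s3.png

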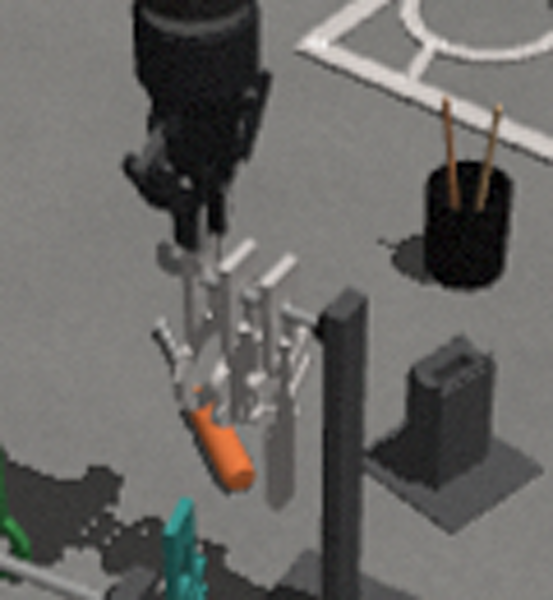

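```bash
python3 - <<'E'
from h import *
w=lambda x,y,z:world((623.4,15,.0932),(x,y,z))
for nm,P in {"tcp":[(526.2,4.7,272.6)],"tcp+20":[(526.2,4.7,292.6)],"m1L":w(-98.4,-17,309),"m1R":w(-98.4,17,309),"m2L":w(-72.5,-17,309),"m2R":w(-72.5,17,309),"m3L":w(-40,-17,309),"m3R":w(-40,17,309),"tip":w(-130,0,295)}.items():
    print(nm,((proj("scene",P)-[270,110])*4.615).round())
E
python3 plan.py F -98 0 272
```

```text
tcp [[202. 281.]]
tcp+20 [[202. 257.]]
m1L [[186. 249.]]
m1R [[216. 222.]]
m2L [[220. 263.]]
m2R [[250. 235.]]
m3L [[263. 281.]]
m3R [[292. 252.]]
tip [[162. 236.]]
target [525.8   5.9 272. ] r 526.0 turn [ 0.   -0.   -0.01] travel(tool after turn) [0.3 1.3 0.6]
now in frame -97.7 -1.3 272.6 t 4.0 F [-0.3  0.3  0.2] w 17.1 gf 0.0
```

Run:
```python
from h import *
print(proj("scene",[(188,569.5,193.5),(188,569.5,206.5)]), proj("scene",[(188+.313*45,569.5+.95*45,206.5),(188-.313*45,569.5-.95*45,206.5)]))
print(proj("top",[(188,569.5,206.5)]))
a=cv2.imread("pics/scene0.png")[20:100,290:390]; a=cv2.resize(a,(400,320),interpolation=cv2.INTER_CUBIC)
b=dict(np.load("last_scene.npz"))["img"][140:190,290:340,::-1]; b=cv2.resize(b,(400,400),interpolation=cv2.INTER_CUBIC)
o=np.zeros((400,800,3),np.uint8);o[:320,:400]=a;o[:,400:]=b; o=cv2.convertScaleAbs(o,alpha=1.8,beta=20); cv2.imwrite("pics/c4.png",o)
```

```text
[[339.48085487  84.51845851]
 [339.51209655  81.66181175]] [[348.62084429  78.57276156]
 [330.24529099  84.8044641 ]]
[[ 76.12974326 336.88483638]]
```

View pics/c4.png

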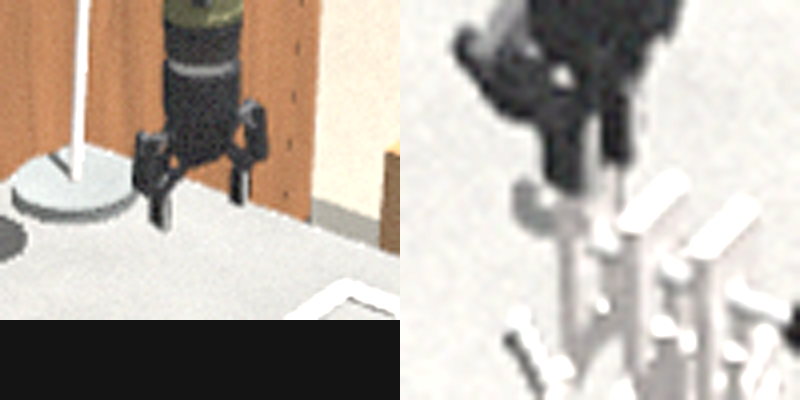

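Run:
```python
import cv2
from h import *
g=cv2.cvtColor(cv2.imread("pics/top0.png"),cv2.COLOR_BGR2GRAY)[318:378,20:100]
for i,r in enumerate(g[::2]): print(318+2*i,"".join("#" if v<28 else "+" if v<45 else "." if v<75 else " " for v in r))
y=np.array([.313,.95,0]);o=np.array([188,569.5,0])
for z in(206,240,290): print(z,[proj("top",[o+s*45*y+[0,0,z]]).round(1).tolist() for s in(-1,0,1)])
```

```text
318                                                                                 
320                                                            .                    
322                                                          .                      
324    ..+++++.                                                                     
326 +++++++++++++++++++++++++.                                                      
328 #++++++++.....++++++##+++++++###                   .                            
330 +++++++++++++#+..+++####+#+#+#+.               .                                
332 .+++#++##++++++++..++##+#########          .                                    
334 ++.++.+####+#+++++#+.+###########+.                                             
336 ++++++++########+.+##++################                                         
338 ++++++++##########.+#+++######################..                                
340 ++++++++##########+.+#++###################++##+++++.                           
342 #+++++++###########..+#++##################     .++++++#..  .+      .       
[... 917 characters left out ...]
               .......
366 ++++...                                                                   ......
368                                                                            ...  
370                                                                                 
372                                                                                 
374                                                                                 
376                                                                                 
206 [[[93.8, 343.6]], [[76.2, 336.9]], [[58.8, 330.2]]]
240 [[[86.7, 345.1]], [[68.6, 338.2]], [[50.7, 331.3]]]
290 [[[75.5, 347.5]], [[56.5, 340.3]], [[37.8, 333.1]]]
```

Both views agree that the real fingertips sit about 30–35 mm higher than the reported TCP implies, and the empty closing confirms it. I'll open, go about 30 mm lower and grip again.

```bash
python3 -m creep '[{"travel":[0,0,0],"dr":[0,0,0]},{"travel":[0,0,0],"dr":[0,0,0]},{"travel":[0,0,0],"dr":[0,0,0]},{"travel":[0,0,0],"dr":[0,0,0]},{"travel":[0,0,0],"dr":[0,0,0]},{"travel":[0,0,0],"dr":[0,0,0]},{"travel":[0,0,0],"dr":[0,0,0]},{"travel":[0,0,0],"dr":[0,0,0]}]' 0.85
python3 -m creep '[{"travel":[0,0,8],"dr":[0,0,0]},{"travel":[0,0,8],"dr":[0,0,0]},{"travel":[0,0,0],"dr":[0,0,0]}]' | grep -E 'ft|ee'
python3 -m creep '[{"travel":[0,0,8],"dr":[0,0,0]},{"travel":[0,0,6],"dr":[0,0,0]},{"travel":[0,0,0],"dr":[0,0,0]}]' | grep -E 'ft|ee'
python3 -m creep '[{"travel":[0,0,0],"dr":[0,0,0]},{"travel":[0,0,0],"dr":[0,0,0]},{"travel":[0,0,0],"dr":[0,0,0]},{"travel":[0,0,0],"dr":[0,0,0]},{"travel":[0,0,0],"dr":[0,0,0]},{"travel":[0,0,0],"dr":[0,0,0]},{"travel":[0,0,0],"dr":[0,0,0]},{"travel":[0,0,0],"dr":[0,0,0]}]' 0.2 50; python3 plan.py F -98.4 -0.8 264
```

```text
time: 4.67
ee_pos: [526.2, 4.7, 272.6]
tool_rot: [0.146, -3.138, 0.0]
ft_force: [0.7, -0.4, -0.1]
grip_width: 72.6
gripper_force: 0.0
ee_pos: [525.2, 4.6, 254.4]
ft_force: [-0.3, -0.5, -0.2]
ee_pos: [525.4, 4.6, 240.9]
ft_force: [-0.6, 0.1, -0.1]
time: 5.83
ee_pos: [526.5, 4.7, 242.8]
tool_rot: [-0.146, 3.138, 0.0]
ft_force: [-0.1, 0.4, -0.2]
grip_width: 32.9
gripper_force: 51.2
target [525.5   5.  264. ] r 526.0 turn [ 0.    0.03 -0.01] travel(tool after turn) [  0.9   0.5 -21.2]
now in frame -97.5 -1.3 242.8 t 5.8333 F [-0.1  0.4 -0.2] w 32.9 gf 51.2
```

Gripped (33 mm). Lift 22 mm and slide off past the lip.

```bash
python3 -m creep '[{"travel":[0,0,-11],"dr":[0,0,0]},{"travel":[0,0,-11],"dr":[0,0,0]},{"travel":[0,0,0],"dr":[0,0,0]},{"travel":[0,0,0],"dr":[0,0,0]}]'; python3 plan.py F -98.4 -0.8 264.5
```

```text
time: 6.17
ee_pos: [527.0, 4.6, 265.8]
tool_rot: [-0.146, 3.136, -0.0]
ft_force: [-0.8, 0.1, -1.6]
grip_width: 33.0
gripper_force: 51.2
target [525.5   5.  264.5] r 526.0 turn [-0.02  0.12 -0.01] travel(tool after turn) [1.5 0.6 1.3]
now in frame -96.9 -1.4 265.8 t 6.1667 F [-0.8  0.1 -1.6] w 33.0 gf 51.2
```

```bash
python3 -m creep '[{"travel":[12,0,0],"dr":[0,0,0]},{"travel":[15,0,0],"dr":[0,0,0]},{"travel":[15,0,0],"dr":[0,0,0]},{"travel":[15,0,0],"dr":[0,0,0]},{"travel":[15,0,0],"dr":[0,0,0]},{"travel":[12,0,0],"dr":[0,0,0]},{"travel":[0,0,0],"dr":[0,0,0]},{"travel":[0,0,0],"dr":[0,0,0]}]'; python3 plan.py P -185 0 285
```

```text
time: 6.83
ee_pos: [442.6, -3.2, 264.8]
tool_rot: [-0.146, 3.137, -0.0]
ft_force: [-0.2, 0.2, -1.1]
grip_width: 32.7
gripper_force: 51.2
target [ 494.6 -281.1  285. ] r 569.0 turn [-0.01  0.05 -4.67] travel(tool after turn) [  -3.  -282.7  -20.2]
now in frame -188.0 282.7 264.8 t 6.8333 F [-0.2  0.2 -1.1] w 32.7 gf 51.2
```

```bash
python3 -m creep '[{"travel":[0,0,-3],"dr":[0,0,-4.67]},{"travel":[-0.4,-30,0],"dr":[0,0,0]},{"travel":[-0.4,-36,0],"dr":[0,0,0]},{"travel":[-0.4,-36,0],"dr":[0,0,0]},{"travel":[-0.4,-36,0],"dr":[0,0,0]},{"travel":[-0.4,-36,0],"dr":[0,0,0]},{"travel":[-0.4,-36,0],"dr":[0,0,0]},{"travel":[-0.4,-36,0],"dr":[0,0,0]}]' >/dev/null
python3 -m creep '[{"travel":[0,-25,0],"dr":[0,0,0]},{"travel":[0,-10,0],"dr":[0,0,0]},{"travel":[0,0,0],"dr":[0,0,0]},{"travel":[0,0,0],"dr":[0,0,0]}]'; python3 plan.py P -45 0 266.5
```

```text
time: 7.83
ee_pos: [494.4, -279.2, 267.0]
tool_rot: [0.273, -3.129, -0.002]
ft_force: [-0.7, 0.2, -1.0]
grip_width: 33.3
gripper_force: 51.2
target [ 632.5 -256.8  266.5] r 683.0 turn [ 0.07 -0.03 -0.03] travel(tool after turn) [-139.9   -1.9    0.5]
now in frame -184.9 1.9 267.0 t 7.8333 F [-0.7  0.2 -1. ] w 33.3 gf 51.2
```

```bash
python3 -m creep '[{"travel":[-14,-1.5,0],"dr":[0,0,0]},{"travel":[-14,0,0],"dr":[0,0,0]},{"travel":[-14,0,0],"dr":[0,0,0]},{"travel":[-14,0,0],"dr":[0,0,0]},{"travel":[-14,0,0],"dr":[0,0,0]},{"travel":[0,0,0],"dr":[0,0,0]}]'|grep ft
python3 -m creep '[{"travel":[-14,0,0],"dr":[0,0,0]},{"travel":[-14,0,0],"dr":[0,0,0]},{"travel":[-14,0,0],"dr":[0,0,0]},{"travel":[-14,0,0],"dr":[0,0,0]},{"travel":[-14,0,0],"dr":[0,0,0]},{"travel":[0,0,0],"dr":[0,0,0]},{"travel":[0,0,0],"dr":[0,0,0]}]'
python3 plan.py P -45 0 245
```

```text
ft_force: [0.1, -0.2, -0.4]
time: 8.92
ee_pos: [632.1, -255.2, 267.4]
tool_rot: [0.277, -3.129, -0.001]
ft_force: [-0.0, 0.0, -2.0]
grip_width: 32.8
gripper_force: 51.2
target [ 632.5 -256.8  245. ] r 683.0 turn [ 0.02 -0.04  0.12] travel(tool after turn) [-0.1 -1.6 22.4]
now in frame -45.1 1.6 267.4 t 8.9167 F [-0.  0. -2.] w 32.8 gf 51.2
```

```bash
python3 -m creep '[{"travel":[0,-1,7],"dr":[0,0,0]},{"travel":[0,0,7],"dr":[0,0,0]},{"travel":[0,0,5],"dr":[0,0,0]},{"travel":[0,0,0],"dr":[0,0,0]},{"travel":[0,0,0],"dr":[0,0,0]}]'|grep -E "ft|ee"
python3 -m creep '[{"travel":[0,0,2],"dr":[0,0,0]},{"travel":[0,0,0],"dr":[0,0,0]},{"travel":[0,0,0],"dr":[0,0,0]}]'
python3 plan.py P -45 0 245
```

```text
ee_pos: [631.7, -257.5, 248.1]
ft_force: [-0.3, 0.0, -1.5]
time: 9.58
ee_pos: [632.4, -257.6, 246.9]
tool_rot: [-0.274, 3.129, -0.0]
ft_force: [0.2, 0.6, -0.4]
grip_width: 32.8
gripper_force: 51.2
target [ 632.5 -256.8  245. ] r 683.0 turn [-0.01  0.01  0.  ] travel(tool after turn) [-0.2  0.8  1.9]
now in frame -45.2 -0.8 246.9 t 9.5833 F [ 0.2  0.6 -0.4] w 32.8 gf 51.2
```

```bash
python3 -m creep '[{"travel":[0,0,1.5],"dr":[0,0,0]},{"travel":[0,0,0],"dr":[0,0,0]},{"travel":[0,0,0],"dr":[0,0,0]},{"travel":[0,0,0],"dr":[0,0,0]}]'
python3 plan.py P -45 0 245
```

```text
time: 9.92
ee_pos: [632.7, -257.6, 245.5]
tool_rot: [-0.274, 3.129, -0.0]
ft_force: [-0.6, 0.1, 1.3]
grip_width: 32.9
gripper_force: 51.4
target [ 632.5 -256.8  245. ] r 683.0 turn [-0.02  0.03  0.01] travel(tool after turn) [0.  0.8 0.5]
now in frame -45.0 -0.8 245.5 t 9.9167 F [-0.6  0.1  1.3] w 32.9 gf 51.4
```

```bash
python3 -m creep '[{"travel":[0,0,0],"dr":[0,0,0]},{"travel":[0,0,0],"dr":[0,0,0]},{"travel":[0,0,0],"dr":[0,0,0]},{"travel":[0,0,0],"dr":[0,0,0]},{"travel":[0,0,0],"dr":[0,0,0]},{"travel":[0,0,0],"dr":[0,0,0]},{"travel":[0,0,-10],"dr":[0,0,0]},{"travel":[0,0,-20],"dr":[0,0,0]}]' 0.85 |grep -E "ft|wid"
python3 -m creep '[{"travel":[0,0,-25],"dr":[0,0,0]},{"travel":[0,0,-25],"dr":[0,0,0]},{"travel":[0,0,0],"dr":[0,0,4.67]}]'
python3 plan.py F -72.5 -1 320
python3 look.py scene 230 140 160 120 pics/s5.png
```

```text
ft_force: [0.4, 0.1, -0.3]
grip_width: 72.4
time: 10.83
ee_pos: [634.0, -258.2, 331.7]
tool_rot: [-0.145, 3.131, -0.005]
ft_force: [0.3, 0.6, 0.1]
grip_width: 72.5
gripper_force: 0.0
target [551.3   7.3 320. ] r 551.0 turn [-0.21  0.41 -0.04] travel(tool after turn) [ 57.6 272.   11.7]
now in frame -14.9 -273.0 331.7 t 10.8333 F [0.3 0.6 0.1] w 72.5 gf 0.0
```

View pics/s5.png

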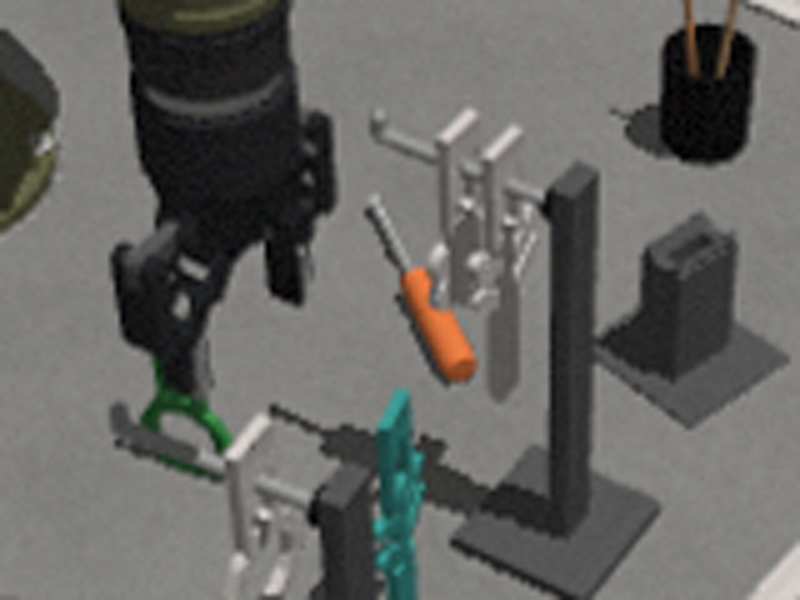

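The first motif hangs on the spare bar at about (250,440) in the crop. The flower and sprig are still on the crowded hook, at (460,130) and (503,145).

```bash
python3 -m creep '[{"travel":[7,34,0],"dr":[0,0,0]},{"travel":[7,34,0],"dr":[0,0,0]},{"travel":[7,34,0],"dr":[0,0,0]},{"travel":[7,34,0],"dr":[0,0,0]},{"travel":[7,34,0],"dr":[0,0,0]},{"travel":[7,34,0],"dr":[0,0,0]},{"travel":[7,34,0],"dr":[0,0,0]},{"travel":[7,30,0],"dr":[0,0,0]}]' 0.85 >/dev/null
python3 -m creep '[{"travel":[0,0,0],"dr":[0,0,0]},{"travel":[0,0,0],"dr":[0,0,0]},{"travel":[0,0,0],"dr":[0,0,0]}]'|grep ft
python3 plan.py F -72.5 -1 242.5
```

```text
ft_force: [0.3, -0.3, 0.2]
target [551.3   7.3 242.5] r 551.0 turn [-0.03  0.    0.06] travel(tool after turn) [ 0.3  3.5 82.7]
now in frame -72.2 -4.5 325.2 t 11.8 F [ 0.3 -0.3  0.2] w 72.7 gf 0.0
```

```bash
python3 -m creep '[{"travel":[0.2,3.5,10],"dr":[0,0,0]},{"travel":[0,0,20],"dr":[0,0,0]},{"travel":[0,0,20],"dr":[0,0,0]},{"travel":[0,0,20],"dr":[0,0,0]},{"travel":[0,0,12],"dr":[0,0,0]},{"travel":[0,0,0],"dr":[0,0,0]},{"travel":[0,0,0],"dr":[0,0,0]}]' |grep -E "ft|ee"
python3 plan.py F -72.5 -1 243
python3 -m creep '[{"travel":[0,0,0],"dr":[0,0,0]},{"travel":[0,0,0],"dr":[0,0,0]},{"travel":[0,0,0],"dr":[0,0,0]},{"travel":[0,0,0],"dr":[0,0,0]},{"travel":[0,0,0],"dr":[0,0,0]},{"travel":[0,0,0],"dr":[0,0,0]},{"travel":[0,0,0],"dr":[0,0,0]}]' 0.2 50; python3 plan.py F -72.5 -1 265
```

```text
ee_pos: [551.1, 6.4, 242.5]
ft_force: [0.1, 0.4, 0.0]
target [551.3   7.3 243. ] r 551.0 turn [-0.01 -0.1  -0.09] travel(tool after turn) [-0.3  0.9 -0.5]
now in frame -72.8 -1.9 242.5 t 12.3833 F [0.1 0.4 0. ] w 73.0 gf 0.0
time: 12.97
ee_pos: [551.9, 7.6, 243.6]
tool_rot: [-0.146, 3.137, -0.0]
ft_force: [0.4, 0.2, 2.3]
grip_width: 33.1
gripper_force: 51.1
target [551.3   7.3 265. ] r 551.0 turn [-0.01  0.08  0.  ] travel(tool after turn) [  0.6  -0.3 -21.4]
now in frame -71.9 -0.7 243.6 t 12.9667 F [0.4 0.2 2.3] w 33.1 gf 51.1
```

Gripped. Lift 22 mm and slide out past the lip (about 105 mm).

```bash
python3 -m creep '[{"travel":[0,0,-11],"dr":[0,0,0]},{"travel":[0,0,-11],"dr":[0,0,0]},{"travel":[0,0,0],"dr":[0,0,0]},{"travel":[0,0,0],"dr":[0,0,0]}]'|grep -E "ft|ee"
python3 -m creep '[{"travel":[10,0,0],"dr":[0,0,0]},{"travel":[15,0,0],"dr":[0,0,0]},{"travel":[15,0,0],"dr":[0,0,0]},{"travel":[15,0,0],"dr":[0,0,0]},{"travel":[15,0,0],"dr":[0,0,0]},{"travel":[15,0,0],"dr":[0,0,0]},{"travel":[15,0,0],"dr":[0,0,0]},{"travel":[15,0,0],"dr":[0,0,0]}]'|grep ft
python3 -m creep '[{"travel":[0,0,-1],"dr":[0,0,-4.67]},{"travel":[0,0,0],"dr":[0,0,0]},{"travel":[0,0,0],"dr":[0,0,0]}]'; python3 plan.py P -185 0 267
```

```text
ee_pos: [551.8, 7.6, 266.1]
ft_force: [-0.0, 1.0, -1.9]
ft_force: [0.2, -0.0, -2.7]
time: 14.22
ee_pos: [436.2, -3.1, 265.9]
tool_rot: [0.271, -3.13, -0.0]
ft_force: [0.4, -0.2, -1.5]
grip_width: 32.7
gripper_force: 50.8
target [ 494.6 -281.1  267. ] r 569.0 turn [ 0.   -0.01 -0.1 ] travel(tool after turn) [  -9.3 -283.9   -1.1]
now in frame -194.3 283.9 265.9 t 14.2167 F [ 0.4 -0.2 -1.5] w 32.7 gf 50.8
```

```bash
python3 -m creep '[{"travel":[-1,-30,-0.5],"dr":[0,0,0]},{"travel":[-1,-36,0],"dr":[0,0,0]},{"travel":[-1,-36,0],"dr":[0,0,0]},{"travel":[-1,-36,0],"dr":[0,0,0]},{"travel":[-1,-36,0],"dr":[0,0,0]},{"travel":[-1,-36,0],"dr":[0,0,0]},{"travel":[-1,-36,0],"dr":[0,0,0]},{"travel":[-1,-28,0],"dr":[0,0,0]}]' >/dev/null
python3 -m creep '[{"travel":[0,-10,0],"dr":[0,0,0]},{"travel":[0,0,0],"dr":[0,0,0]},{"travel":[0,0,0],"dr":[0,0,0]},{"travel":[0,0,0],"dr":[0,0,0]}]'|grep ft; python3 plan.py P -88 -0.5 266.5
```

```text
ft_force: [-0.7, 0.1, -2.0]
target [ 590.2 -264.8  266.5] r 647.0 turn [ 0.06 -0.03  0.01] travel(tool after turn) [-97.7  -1.4  -0.2]
now in frame -185.7 0.9 266.3 t 15.2167 F [-0.7  0.1 -2. ] w 33.0 gf 51.2
```

```bash
python3 -m creep '[{"travel":[-13,-1.2,0],"dr":[0,0,0]},{"travel":[-14,0,0],"dr":[0,0,0]},{"travel":[-14,0,0],"dr":[0,0,0]},{"travel":[-14,0,0],"dr":[0,0,0]},{"travel":[-14,0,0],"dr":[0,0,0]},{"travel":[-14,0,0],"dr":[0,0,0]},{"travel":[-14,0,0],"dr":[0,0,0]},{"travel":[0,0,0],"dr":[0,0,0]}]'|grep ft
python3 -m creep '[{"travel":[0,0,0],"dr":[0,0,0]},{"travel":[0,0,7],"dr":[0,0,0]},{"travel":[0,0,7],"dr":[0,0,0]},{"travel":[0,0,5],"dr":[0,0,0]},{"travel":[0,0,0],"dr":[0,0,0]},{"travel":[0,0,0],"dr":[0,0,0]}]'|grep -E "ft|ee"
python3 plan.py P -88 -0.5 245
```

```text
ft_force: [0.6, 0.3, -2.0]
ee_pos: [588.9, -265.7, 247.1]
ft_force: [0.5, -0.8, -2.3]
target [ 590.2 -264.8  245. ] r 647.0 turn [ 0.04 -0.06 -0.02] travel(tool after turn) [-1.5  0.7  2.1]
now in frame -89.5 -1.2 247.1 t 16.3833 F [ 0.5 -0.8 -2.3] w 33.0 gf 51.2
```

```bash
python3 -m creep '[{"travel":[0,0,2],"dr":[0,0,0]},{"travel":[0,0,1],"dr":[0,0,0]},{"travel":[0,0,0],"dr":[0,0,0]},{"travel":[0,0,0],"dr":[0,0,0]}]'|grep -E "ft|ee"
python3 plan.py P -88 -0.5 245
```

```text
ee_pos: [589.8, -265.8, 244.9]
ft_force: [-0.2, 0.8, -0.4]
target [ 590.2 -264.8  245. ] r 647.0 turn [-0.01  0.01  0.01] travel(tool after turn) [-0.6  0.9 -0.1]
now in frame -88.6 -1.4 244.9 t 16.7167 F [-0.2  0.8 -0.4] w 33.1 gf 51.2
```

```bash
python3 -m creep '[{"travel":[0,0,1],"dr":[0,0,0]},{"travel":[0,0,0],"dr":[0,0,0]},{"travel":[0,0,0],"dr":[0,0,0]},{"travel":[0,0,0],"dr":[0,0,0]}]'|grep -E "ft|ee"
python3 plan.py P -88 -0.5 245
```

```text
ee_pos: [589.8, -265.8, 243.8]
ft_force: [-1.5, -0.2, 1.5]
target [ 590.2 -264.8  245. ] r 647.0 turn [-0.01  0.01  0.01] travel(tool after turn) [-0.6  1.  -1.2]
now in frame -88.6 -1.5 243.8 t 17.05 F [-1.5 -0.2  1.5] w 32.6 gf 51.3
```

Resting on the bar. Release, rise, and go to the sprig.

```bash
python3 -m creep '[{"travel":[0,0,0],"dr":[0,0,0]},{"travel":[0,0,0],"dr":[0,0,0]},{"travel":[0,0,0],"dr":[0,0,0]},{"travel":[0,0,0],"dr":[0,0,0]},{"travel":[0,0,0],"dr":[0,0,0]},{"travel":[0,0,0],"dr":[0,0,0]},{"travel":[0,0,-10],"dr":[0,0,0]},{"travel":[0,0,-20],"dr":[0,0,0]}]' 0.85 |grep -E "ft|wid"
python3 -m creep '[{"travel":[0,0,-25],"dr":[0,0,0]},{"travel":[0,0,-25],"dr":[0,0,0]},{"travel":[0,0,0],"dr":[0,0,4.67]},{"travel":[0,0,0],"dr":[0,0,0]},{"travel":[0,0,0],"dr":[0,0,0]}]'|grep ft
python3 plan.py F -40 0 320
python3 - <<'E'
from h import *
from workcell import camera
cams["scene"]=camera("scene"); im=cams["scene"]["img"][:,:,::-1]
cv2.imwrite("pics/s6.png",cv2.resize(im[140:260,230:390],(800,600),interpolation=cv2.INTER_CUBIC))
for x in(-45,-88): print(proj("scene",world((676.8,-249,.1744),[(x,-17,312),(x,17,312)])).round(1).tolist())
g=im[:,:,0].astype(int)
for v in range(214,240): print(v,"".join("#" if q>150 else "." if q>120 else " " for q in g[v,250:310]))
E
```

```text
ft_force: [0.4, -0.4, 0.2]
grip_width: 72.4
ft_force: [0.5, -0.8, -0.0]
target [583.6  11.3 320. ] r 584.0 turn [-0.01  0.03  0.1 ] travel(tool after turn) [-19.5 276.4   4. ]
now in frame -59.5 -276.4 324.0 t 18.1333 F [ 0.5 -0.8 -0. ] w 72.7 gf 0.0
[[276.1, 230.5], [283.3, 222.1]]
[[262.0, 224.7], [269.4, 216.5]]
214         ..    ...    .......................................
215 .     ....     ...    ......................................
216 ....  .....    ..     .................................. ...
217 ...........      .    ......................................
218 ...........      .#.  ......................................
219 ..........       #### ......................................
220 ..    ...       ####  ............  ........................
221 .     ...      ####.  ...........     ....................#.
222 .     ..      ####.    .........#.      ....................
223 .     .      ####.      .......###       .................. 
224 .           .###.        .....####...       ............... 
225 ..          ###.    .     ...####. .....       ...........  
226
[... 188 characters left out ...]
   
229 ..             .......    ####.   ............              
230 .....           ...#...  .###.     ...............          
231 ......           ...##.  ###.  ..  ................         
232 . ........          ..##.  .   ..  .............            
233 .. ........    .       ..          ............             
234 ..  ........   .            .  ..  ...........              
235 ............   ...          .................              .
236 ............    ....        .....##.........           .   .
237 ............    ...##..##   ..   ..###.....                .
238 .............       #..##.         ...##..                  
239 .............        .##.    ...      ..#.
```

```bash
python3 -m creep '[{"travel":[-2.5,34,0],"dr":[0,0,0]},{"travel":[-2.5,35,0],"dr":[0,0,0]},{"travel":[-2.5,35,0],"dr":[0,0,0]},{"travel":[-2.5,35,0],"dr":[0,0,0]},{"travel":[-2.5,35,0],"dr":[0,0,0]},{"travel":[-2.5,35,0],"dr":[0,0,0]},{"travel":[-2.5,35,0],"dr":[0,0,0]},{"travel":[-2.5,30,0],"dr":[0,0,0]}]' 0.85 >/dev/null
python3 -m creep '[{"travel":[0,0,0],"dr":[0,0,0]},{"travel":[0,0,0],"dr":[0,0,0]},{"travel":[0,0,0],"dr":[0,0,0]}]'|grep ft
python3 plan.py F -40 -0.3 244
```

```text
ft_force: [-0.0, -0.5, 0.1]
target [583.6  11.  244. ] r 584.0 turn [-0.03 -0.08  0.06] travel(tool after turn) [-0.   2.4 78.9]
now in frame -40.0 -2.7 322.9 t 19.1 F [-0.  -0.5  0.1] w 72.2 gf 0.0
```

```bash
python3 -m creep '[{"travel":[0.2,2,10],"dr":[0,0,0]},{"travel":[0,0,20],"dr":[0,0,0]},{"travel":[0,0,20],"dr":[0,0,0]},{"travel":[0,0,18],"dr":[0,0,0]},{"travel":[0,0,11],"dr":[0,0,0]},{"travel":[0,0,0],"dr":[0,0,0]},{"travel":[0,0,0],"dr":[0,0,0]}]' |grep -E "ft|ee"
python3 plan.py F -40 -.3 244
python3 -m creep '[{"travel":[0,0,0],"dr":[0,0,0]},{"travel":[0,0,0],"dr":[0,0,0]},{"travel":[0,0,0],"dr":[0,0,0]},{"travel":[0,0,0],"dr":[0,0,0]},{"travel":[0,0,0],"dr":[0,0,0]},{"travel":[0,0,0],"dr":[0,0,0]},{"travel":[0,0,0],"dr":[0,0,0]}]' 0.2 80; python3 plan.py F -40 -.3 266
```

```text
ee_pos: [583.4, 9.9, 244.4]
ft_force: [-0.1, 0.4, -0.3]
target [583.6  11.  244. ] r 584.0 turn [-0.   -0.07 -0.07] travel(tool after turn) [-0.3  1.   0.4]
now in frame -40.3 -1.3 244.4 t 19.6833 F [-0.1  0.4 -0.3] w 73.1 gf 0.0
time: 20.27
ee_pos: [584.4, 11.0, 245.1]
tool_rot: [-0.146, 3.137, -0.0]
ft_force: [1.7, -0.0, 0.8]
grip_width: 32.2
gripper_force: 79.1
target [583.6  11.  266. ] r 584.0 turn [-0.01  0.08  0.  ] travel(tool after turn) [  0.8   0.1 -20.9]
now in frame -39.2 -0.4 245.1 t 20.2667 F [ 1.7 -0.   0.8] w 32.2 gf 79.1
```

```bash
python3 -m creep '[{"travel":[0,0,-11],"dr":[0,0,0]},{"travel":[0,0,-10.5],"dr":[0,0,0]},{"travel":[0,0,0],"dr":[0,0,0]},{"travel":[0,0,0],"dr":[0,0,0]}]'|grep -E "ft|ee"
python3 -m creep '[{"travel":[10,0,0],"dr":[0,0,0]},{"travel":[18,0,0],"dr":[0,0,0]},{"travel":[18,0,0],"dr":[0,0,0]},{"travel":[18,0,0],"dr":[0,0,0]},{"travel":[18,0,0],"dr":[0,0,0]},{"travel":[18,0,0],"dr":[0,0,0]},{"travel":[18,0,0],"dr":[0,0,0]},{"travel":[18,0,0],"dr":[0,0,0]}]'|grep ft
python3 -m creep '[{"travel":[10,0,0],"dr":[0,0,6.9]},{"travel":[0,0,0],"dr":[0,0,6.9]},{"travel":[0,0,0],"dr":[0,0,0]},{"travel":[0,0,0],"dr":[0,0,0]}]'; python3 plan.py M 0 0 266
```

```text
ee_pos: [584.3, 10.9, 267.1]
ft_force: [0.5, 0.3, -1.9]
ft_force: [0.3, 0.8, -1.8]
time: 21.6
ee_pos: [438.3, -2.7, 266.0]
tool_rot: [0.227, 3.133, 0.0]
ft_force: [0.8, 1.0, -2.2]
grip_width: 32.4
gripper_force: 79.4
target [591.8 203.8 266. ] r 626.0 turn [0.  0.  0.2] travel(tool after turn) [-121.3  226.9    0. ]
now in frame -121.3 -226.9 266.0 t 21.6 F [ 0.8  1.  -2.2] w 32.4 gf 79.4
```

```bash
python3 -m creep '[{"travel":[0,34,-1],"dr":[0,0,0]},{"travel":[0,37,0],"dr":[0,0,0]},{"travel":[0,37,0],"dr":[0,0,0]},{"travel":[-20,25,0],"dr":[0,0,0]},{"travel":[-24,24,0],"dr":[0,0,0]},{"travel":[-24,24,0],"dr":[0,0,0]},{"travel":[-24,22,0],"dr":[0,0,0]},{"travel":[-20,15,0],"dr":[0,0,0]}]'|grep ft
python3 -m creep '[{"travel":[-7,7,0],"dr":[0,0,0]},{"travel":[0,0,0],"dr":[0,0,0]},{"travel":[0,0,0],"dr":[0,0,0]},{"travel":[0,0,0],"dr":[0,0,0]}]'|grep ft; python3 plan.py M 0 0 266
python3 - <<'E'
from h import *
from workcell import camera
for n in("scene","top"): cams[n]=camera(n)
a=cams["scene"]["img"][130:230,320:410,::-1]; a=cv2.resize(a,(540,600),interpolation=cv2.INTER_CUBIC)
for P,c in((world((591.8,203.8,-.148),[(-6,-18,100),(6,-18,100),(6,18,100),(-6,18,100)]),(0,255,0)),):
    q=((proj("scene",P)-[320,130]+.5)*6); cv2.polylines(a,[np.round(q).astype(np.int32)],True,c,1)
b=cams["top"]["img"][140:230,215:270,::-1]; b=cv2.resize(b,(260,425),interpolation=cv2.INTER_CUBIC)
o=np.zeros((600,800,3),np.uint8);o[:,:540]=a;o[:425,540:]=b; cv2.imwrite("pics/m1.png",cv2.convertScaleAbs(o,alpha=1.6,beta=15))
E
```

```text
ft_force: [0.1, -0.7, -1.5]
ft_force: [-0.6, -0.4, -2.4]
target [591.8 203.8 266. ] r 626.0 turn [-0.04 -0.06  0.09] travel(tool after turn) [-2.9  2.3  0.7]
now in frame -2.9 -2.3 266.7 t 22.6 F [-0.6 -0.4 -2.4] w 32.2 gf 80.1
```

View pics/m1.png

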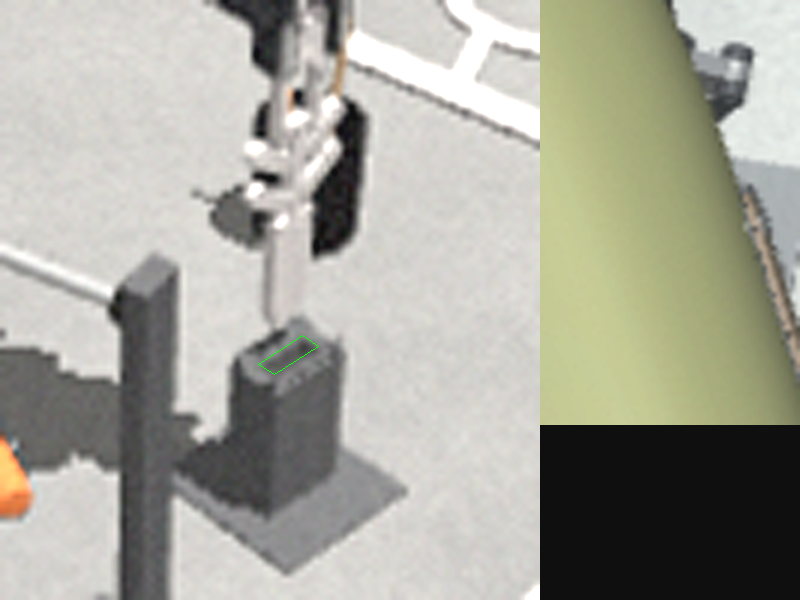

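The shank end is over the pocket at about (285,325), and the slot is at (288,350). I'll correct 3 mm and 2 mm, then lower carefully.

```bash
python3 -m creep '[{"travel":[-2.5,2,0],"dr":[0,0,0]},{"travel":[0,0,8],"dr":[0,0,0]},{"travel":[0,0,6],"dr":[0,0,0]},{"travel":[0,0,0],"dr":[0,0,0]},{"travel":[0,0,0],"dr":[0,0,0]}]'|grep ft;python3 plan.py M 0 0 236
python3 -m creep '[{"travel":[0,0,4],"dr":[0,0,0]},{"travel":[0,0,4],"dr":[0,0,0]},{"travel":[0,0,0],"dr":[0,0,0]}]'|grep -E "ft|ee"
```

```text
ft_force: [-0.3, 0.5, -1.6]
target [591.8 203.8 236. ] r 626.0 turn [-0.04 -0.08  0.01] travel(tool after turn) [-0.4  0.2 16.2]
now in frame -0.4 -0.2 252.2 t 23.1167 F [-0.3  0.5 -1.6] w 32.2 gf 80.1
ee_pos: [591.6, 203.8, 244.1]
ft_force: [0.4, 0.4, -2.2]
```

```bash
python3 -m creep '[{"travel":[0,0,4],"dr":[0,0,0]},{"travel":[0,0,0],"dr":[0,0,0]}]'|grep -E "ft|ee"; python3 -m creep '[{"travel":[0,0,4],"dr":[0,0,0]},{"travel":[0,0,0],"dr":[0,0,0]}]'|grep -E "ft|ee"; python3 plan.py M 0 0 226
```

```text
ee_pos: [591.8, 203.9, 240.4]
ft_force: [0.1, -0.3, -1.7]
ee_pos: [591.8, 203.9, 236.4]
ft_force: [-0.2, -0.6, -1.9]
target [591.8 203.8 226. ] r 626.0 turn [-0.02 -0.04  0.02] travel(tool after turn) [-0.  -0.1 10.4]
now in frame -0.0 0.1 236.4 t 23.7 F [-0.2 -0.6 -1.9] w 32.6 gf 80.1
```

```bash
python3 -m creep '[{"travel":[0,0,4],"dr":[0,0,0]},{"travel":[0,0,0],"dr":[0,0,0]}]'|grep -E "ft|ee"; python3 -m creep '[{"travel":[0,0,4],"dr":[0,0,0]},{"travel":[0,0,0],"dr":[0,0,0]}]'|grep -E "ft|ee"
```

```text
ee_pos: [591.8, 203.8, 232.3]
ft_force: [-0.6, -0.2, -1.4]
ee_pos: [591.7, 203.9, 228.3]
ft_force: [-0.2, -0.3, -2.6]
```

```bash
python3 -m creep '[{"travel":[0,0,4],"dr":[0,0,0]},{"travel":[0,0,0],"dr":[0,0,0]}]'|grep -E "ft|ee"; python3 -m creep '[{"travel":[0,0,3],"dr":[0,0,0]},{"travel":[0,0,0],"dr":[0,0,0]}]'|grep -E "ft|ee"
```

```text
ee_pos: [591.7, 203.9, 224.3]
ft_force: [0.2, 0.5, -1.5]
ee_pos: [591.8, 203.9, 221.5]
ft_force: [-0.5, 1.0, -1.3]
```

```bash
python3 -m creep '[{"travel":[0,0,3],"dr":[0,0,0]},{"travel":[0,0,0],"dr":[0,0,0]}]'|grep -E "ft|ee"; python3 -m creep '[{"travel":[0,0,3],"dr":[0,0,0]},{"travel":[0,0,0],"dr":[0,0,0]}]'|grep -E "ft|ee"
```

```text
ee_pos: [591.8, 203.9, 218.6]
ft_force: [0.3, 0.2, -1.4]
ee_pos: [591.8, 203.9, 215.6]
ft_force: [0.4, 0.1, -0.6]
```

```bash
python3 -m creep '[{"travel":[0,0,3],"dr":[0,0,0]},{"travel":[0,0,0],"dr":[0,0,0]}]'|grep -E "ft|ee"; python3 -m creep '[{"travel":[0,0,2],"dr":[0,0,0]},{"travel":[0,0,0],"dr":[0,0,0]}]'|grep -E "ft|ee"
```

```text
ee_pos: [591.8, 203.9, 212.5]
ft_force: [-0.4, 0.5, -1.9]
ee_pos: [591.9, 204.0, 210.7]
ft_force: [0.2, -1.2, -1.7]
```

```bash
python3 -m creep '[{"travel":[0,0,2.5],"dr":[0,0,0]},{"travel":[0,0,0],"dr":[0,0,0]}]'|grep -E "ft|ee"
```

```text
ee_pos: [591.9, 203.9, 208.2]
ft_force: [-0.1, -0.1, -2.5]
```

```bash
python3 -m creep '[{"travel":[0,0,2.5],"dr":[0,0,0]},{"travel":[0,0,0],"dr":[0,0,0]}]'|grep -E "ft|ee"; python3 -m creep '[{"travel":[0,0,2],"dr":[0,0,0]},{"travel":[0,0,0],"dr":[0,0,0]}]'|grep -E "ft|ee"
```

```text
ee_pos: [591.8, 203.9, 205.6]
ft_force: [-0.4, 0.4, -2.0]
ee_pos: [591.9, 203.9, 203.7]
ft_force: [0.5, -0.5, -2.0]
```

```bash
python3 plan.py M 0 0 200
```

```text
target [591.8 203.8 200. ] r 626.0 turn [-0.01 -0.02  0.02] travel(tool after turn) [ 0.1 -0.1  3.7]
now in frame 0.1 0.1 203.7 t 25.5333 F [ 0.5 -0.5 -2. ] w 32.2 gf 80.1
```

```bash
python3 -m creep '[{"travel":[0,0,2.5],"dr":[0,0,0]},{"travel":[0,0,0],"dr":[0,0,0]}]'|grep -E "ft|ee"; python3 -m creep '[{"travel":[0,0,2],"dr":[0,0,0]},{"travel":[0,0,0],"dr":[0,0,0]}]'|grep -E "ft|ee"
```

```text
ee_pos: [591.8, 203.9, 201.1]
ft_force: [-0.1, -0.4, -2.4]
ee_pos: [591.9, 203.9, 199.2]
ft_force: [0.3, -0.2, -1.5]
```

```bash
python3 -m creep '[{"travel":[0,0,2.5],"dr":[0,0,0]},{"travel":[0,0,0],"dr":[0,0,0]}]'|grep -E "ft|ee"; python3 -m creep '[{"travel":[0,0,2],"dr":[0,0,0]},{"travel":[0,0,0],"dr":[0,0,0]}]'|grep -E "ft|ee"
```

```text
ee_pos: [591.8, 203.9, 196.6]
ft_force: [0.9, -0.1, -3.0]
ee_pos: [591.9, 203.9, 194.7]
ft_force: [-0.5, -0.8, -2.0]
```

```bash
python3 -m creep '[{"travel":[0,0,2.5],"dr":[0,0,0]},{"travel":[0,0,0],"dr":[0,0,0]}]'|grep -E "ft|ee"; python3 -m creep '[{"travel":[0,0,2],"dr":[0,0,0]},{"travel":[0,0,0],"dr":[0,0,0]}]'|grep -E "ft|ee"
```

```text
ee_pos: [591.8, 203.9, 192.1]
ft_force: [-0.6, -0.6, -1.4]
ee_pos: [591.9, 203.9, 190.2]
ft_force: [-0.2, -0.4, -2.0]
```

```bash
python3 -m creep '[{"travel":[0,0,2.5],"dr":[0,0,0]},{"travel":[0,0,0],"dr":[0,0,0]}]'|grep -E "ft|ee"; python3 -m creep '[{"travel":[0,0,2],"dr":[0,0,0]},{"travel":[0,0,0],"dr":[0,0,0]}]'|grep -E "ft|ee"
```

```text
ee_pos: [591.8, 203.9, 187.7]
ft_force: [0.4, 0.6, -2.4]
ee_pos: [591.8, 203.9, 185.7]
ft_force: [-0.1, -0.4, -2.0]
```

```bash
python3 -m creep '[{"travel":[0,0,2.5],"dr":[0,0,0]},{"travel":[0,0,0],"dr":[0,0,0]}]'|grep -E "ft|ee"; python3 -m creep '[{"travel":[0,0,2],"dr":[0,0,0]},{"travel":[0,0,0],"dr":[0,0,0]}]'|grep -E "ft|ee"
```

```text
ee_pos: [591.8, 203.9, 183.1]
ft_force: [0.4, 0.9, -2.5]
ee_pos: [591.9, 203.9, 181.2]
ft_force: [0.4, 0.3, -2.1]
```

```bash
python3 -m creep '[{"travel":[0,0,2.5],"dr":[0,0,0]},{"travel":[0,0,0],"dr":[0,0,0]}]'|grep -E "ft|ee"; python3 -m creep '[{"travel":[0,0,2],"dr":[0,0,0]},{"travel":[0,0,0],"dr":[0,0,0]}]'|grep -E "ft|ee"
```

```text
ee_pos: [591.8, 203.9, 178.6]
ft_force: [-0.1, 0.8, -2.5]
ee_pos: [591.9, 203.9, 176.7]
ft_force: [0.3, -0.6, -2.1]
```

```bash
python3 -m creep '[{"travel":[0,0,2.5],"dr":[0,0,0]},{"travel":[0,0,0],"dr":[0,0,0]}]'|grep -E "ft|ee"; python3 -m creep '[{"travel":[0,0,2],"dr":[0,0,0]},{"travel":[0,0,0],"dr":[0,0,0]}]'|grep -E "ft|ee"
```

```text
ee_pos: [591.8, 203.9, 174.1]
ft_force: [-1.3, 0.5, -1.9]
ee_pos: [591.9, 203.9, 172.2]
ft_force: [0.1, 0.6, -2.2]
```

```bash
python3 -m creep '[{"travel":[0,0,2.5],"dr":[0,0,0]},{"travel":[0,0,0],"dr":[0,0,0]}]'|grep -E "ft|ee"; python3 -m creep '[{"travel":[0,0,1.5],"dr":[0,0,0]},{"travel":[0,0,0],"dr":[0,0,0]}]'|grep -E "ft|ee"
```

```text
ee_pos: [592.3, 204.0, 170.4]
ft_force: [-0.4, -0.4, 3.3]
ee_pos: [592.7, 204.0, 169.6]
ft_force: [-0.3, -0.9, 7.0]
```

```bash
python3 -m creep '[{"travel":[0,0,1.2],"dr":[0,0,0]},{"travel":[0,0,0],"dr":[0,0,0]},{"travel":[0,0,0],"dr":[0,0,0]}]'|grep -E "ft|ee"; python3 -m creep '[{"travel":[0,0,0],"dr":[0,0,0]},{"travel":[0,0,0],"dr":[0,0,0]},{"travel":[0,0,0],"dr":[0,0,0]}]'|grep -E "ft|ee|gr"
```

```text
ee_pos: [593.0, 204.1, 169.0]
ft_force: [-0.8, -1.7, 7.8]
ee_pos: [593.0, 204.0, 169.0]
ft_force: [-0.6, -1.8, 7.5]
grip_width: 31.9
gripper_force: 81.1
```

```bash
python3 -m creep '[{"travel":[0,0,1.2],"dr":[0,0,0]},{"travel":[0,0,0],"dr":[0,0,0]},{"travel":[0,0,0],"dr":[0,0,0]},{"travel":[0,0,0],"dr":[0,0,0]}]'|grep -E "ft|ee"; python3 -m creep '[{"travel":[0,0,0],"dr":[0,0,0]},{"travel":[0,0,0],"dr":[0,0,0]},{"travel":[0,0,0],"dr":[0,0,0]}]'|grep -E "ft|ee|gr"
```

```text
ee_pos: [593.2, 204.1, 168.3]
ft_force: [-1.0, -1.5, 10.3]
ee_pos: [593.2, 204.1, 168.3]
ft_force: [-1.6, -1.6, 9.8]
grip_width: 32.4
gripper_force: 81.4
```

About 12 N net, held for over half a second. Ease off to near the sprig's own weight, then release and rise.

```bash
python3 -m creep '[{"travel":[0,0,-2],"dr":[0,0,0]},{"travel":[0,0,-1.5],"dr":[0,0,0]},{"travel":[0,0,0],"dr":[0,0,0]},{"travel":[0,0,0],"dr":[0,0,0]}]'|grep -E "ft|ee"
```

```text
ee_pos: [592.3, 204.1, 170.1]
ft_force: [0.1, -0.5, 3.5]
```

```bash
python3 -m creep '[{"travel":[0,0,-1.5],"dr":[0,0,0]},{"travel":[0,0,0],"dr":[0,0,0]},{"travel":[0,0,0],"dr":[0,0,0]}]'|grep -E "ft|ee"
python3 -m creep '[{"travel":[0,0,0],"dr":[0,0,0]},{"travel":[0,0,0],"dr":[0,0,0]},{"travel":[0,0,0],"dr":[0,0,0]},{"travel":[0,0,0],"dr":[0,0,0]},{"travel":[0,0,0],"dr":[0,0,0]},{"travel":[0,0,0],"dr":[0,0,0]},{"travel":[0,0,0],"dr":[0,0,0]},{"travel":[0,0,-5],"dr":[0,0,0]}]' 0.85|grep -E "ft|ee|wid"
python3 -m creep '[{"travel":[0,0,-15],"dr":[0,0,0]},{"travel":[0,0,-25],"dr":[0,0,0]},{"travel":[0,0,-25],"dr":[0,0,0]},{"travel":[0,0,-25],"dr":[0,0,0]},{"travel":[0,0,-25],"dr":[0,0,0]},{"travel":[0,0,-10],"dr":[0,0,0]},{"travel":[0,0,0],"dr":[0,0,0]},{"travel":[0,0,0],"dr":[0,0,0]}]'|grep -E "ft|ee|time"
python3 - <<'E'
from h import *
from workcell import camera
im=camera("scene")["img"]; cv2.imwrite("pics/end.png",im[:,:,::-1])
g=im[:,:,2].astype(int)
print("sprig")
print(proj("scene",world((591.8,203.8,-.148),[(0,-17,236),(0,17,236),(0,0,109)])).round(1).tolist())
for v in range(140,204,2): print(v,"".join("#" if q>140 else "." if q>105 else "+" if q<45 else " " for q in g[v,335:395]))
print("spare")
for v in range(214,236,2): print(v,"".join("#" if q>150 else "." if q>120 else " " for q in g[v,250:310]))
E
```

```text
ee_pos: [591.9, 204.0, 170.9]
ft_force: [0.1, 0.6, 1.3]
ee_pos: [591.4, 203.7, 175.4]
ft_force: [0.3, 1.4, -0.1]
grip_width: 72.4
time: 31.2
ee_pos: [592.3, 204.0, 300.9]
ft_force: [-1.1, 0.3, -0.4]
sprig
[[365.8, 159.1], [373.2, 154.6], [367.6, 186.6]]
140 ...............................   .......   .############...
142 ................................  ......   ...   .##########
144 ................................  .. ..   .........   .#####
146 .............................  ++ ++++++ +  ............   #
148 ............................+++++ ++++++ ++++ ..............
150 ........................... +++++++++++  +++++ .............
152 ........................... +++++++++++ ++++++ .............
154 ........................... ++++++++    ++++++..............
156 ........................... +++++ .###. +++++ ..............
158 ........................... ++ .###. .. +++++ ..............
160 .......................... +++  .......++++++ ..............
162 .................  ..      +++  .......+++++  ..............
164 ....................       +++  ...  ..+++++ ...............
1
[... 1240 characters left out ...]
214 .. ..    .     ..    ........... ..  .... ...    ...... .  .
216 ... . ....     ..     ........ ...   .............  .       
218 ..... .  .       .#.  ............  ........    ... .. .  ..
220 .  .. ...       ####  .... .......  .......... .    .    ...
222 .. .. .       .###      .........       .... .......    ....
224 .     .     .###.        ...  ####...       ............... 
226 .    ...#...###            ..###.  .....        .....       
228 .         .      ..        ####.   ..........        .      
230  . ..            ..#..   .###.      ..............          
232       ....          ...#.  .   ..  ..... .......    .       
234       ..  .    .                .   ....... ..
```

The sprig's top edge is where an upright one should be, both motifs hang on the spare hook, and the gripper is clear. Handing in.

```bash
python3 -c "
from workcell import close_job
print(close_job())"
```

```text
the job is handed in; nothing more can be done
None
```

The job is handed in at about 31 s of the 72 s allowed: the ring and flower hang on the spare hook, and the sprig stands in the pocket after being pressed on the foot with about 12 N for over half a second, then released. The hand-in returned no verdict.

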